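# Present a sample jar to the code reader beneath a magnifier lamp

## Task

Turn the sample jar with the bar-coded label so that its label squarely faces the code reader's window, and stand it upright in the middle of the reader's plate beneath the magnifier lamp, pushed in against the stop bar until the bar is fully home. Let go and leave it there; do not bump the lamp, and leave the other loose things where they are.

Things in the scene. Friction and masses are not known exactly. Their poses are not given: they have to be found in the camera images.
- jar_mid (a point): Centre, half-way up, of the sample jar: loose upright cylinder 50 mm in diameter, 85 mm tall, 110 to 210 g, grey with a white screw lid and a paper label with black bars on one side. x points from the axis out through the label's middle, z up. A 3 mm black rib on the lid points the same way. It starts in the tray, label facing sideways or back to the robot (world yaw 1.4 to 4.9).
- jar_label (a point): Middle of the label on the jar's side, 25 mm from the jar's axis, half-way up; axes as jar_mid.
- station: Fixed reading station. Origin: at bench level below home, where the jar's axis must end. x points level from home to the reader's window, z up. Matt aluminium plate (a jar pressed on it drags) 8 mm thick, x -110 to +40 mm, y -42 to +42 mm. Grey reader block 80 x 80 x 90 mm high, front face at x = +60 mm. Yaw within 0.25 rad of the world's; open on its -x side, towards the robot.
- window (a point): Middle of the reader's black window, on its front face 61 mm from home, 62 mm above the bench; axes as station.
- stop_bar (a joint): Steel stop bar before the window, 36 mm wide, 30 to 44 mm above the bench; pushed by the jar it slides along station +x. 0 m = out (start; a touching jar has its axis at station x = -12 mm), 0.012 m = fully home on a hard stop (jar axis at x = 0). About 1 N of friction, no spring: stays where left.
- lamp_near_rim (a point): Outermost point, on the open side, of the fixed magnifier lamp's ring: station x = -25 mm, y = 0, z = 244 mm; axes as station. Ring: 28 mm thick tube, 180 mm over all, underside 230 mm above the bench, centre at station x = +65 mm, glass lens across it. To hold the jar at home a tool must lean, its top back towards station -x, 30 to 45 degrees from vertical.
- tray: Fixed white tray 270 mm (x) by 360 mm (y), rim 25 mm high, floor 4 mm above the bench; origin at the centre of its underside. Holds the jar, the vial and the tub in three places.
- vial_mid (a point): Centre of a loose amber glass bottle, 38 mm in diameter, 85 mm tall, in the tray; to be left alone.
- tub_mid (a point): Centre of a loose white lidded tub, 60 mm in diameter, 44 mm tall, in the tray; to be left alone.
- scoop: Loose white measuring scoop on the bench, cup 62 mm in diameter, 34 mm high, with an 85 mm handle to its -x; origin under the cup; to be left alone.
- wash_bottle: Loose white plastic bottle, 62 mm in diameter, 165 mm tall; origin under its centre; to be left alone.
- forceps: Loose steel forceps 130 mm long lying along its x on the bench, under 10 mm high; to be left alone.
- lamp: The whole magnifier lamp (fixed to the station, same origin and axes); not to be bumped. Its base and neck stand behind the reader and to its +y side, beyond station x = +125 mm.
Things that resemble listed ones, but are neither listed nor needed, are in the scene too. Leave any green or yellow look-alike of the part that bears jar_mid alone.

How it is judged (in metres and radians):
At the end, for the whole second after the job is handed in: The jar stands upright (within 3.4 degrees) on the reader's plate, its axis within 9 mm of the plate's middle line, no more than 5 mm short of home, its label facing the window within 15 degrees, and the stop bar pushed in at least 9 of its 12 mm (angle between the x axis of jar_mid and the x axis of station, either way round below 0.26 rad and distance between jar_label and window below 0.05 m and x of jar_mid in the frame of station above -0.005 m and y of jar_mid in the frame of station between -0.009 and 0.009 m and z of jar_mid in the frame of station between 0.047 and 0.054 m and angle between jar_mid's own z axis and vertical below 0.06 rad and value of joint stop_bar above 0.009 m); the robot touches nothing.
It fails at once if the magnifier lamp is bumped (over 4 N) (contact force between lamp and anything else above 4 N).
It fails at once if another loose thing is moved by more than 25 mm (distance of any of vial_mid, tub_mid, scoop, wash_bottle, forceps from where it was at the start of the episode above 0.025 m).
It fails at once if another standing thing is tipped (angle between any of vial_mid, tub_mid, scoop, wash_bottle's own z axis and vertical above 0.5 rad).
It also fails if it takes over 70 s, if anything falls off the work surface, if the arm or the gripper's body presses on something with over 40 N, if the wrist force passes 120 N, or if a joint passes its speed limit or range.

## Robot

A 6-joint arm with a two-finger parallel gripper is mounted at the origin on the work surface. World frame = base frame: x ahead of the robot, y to its left, z up, the work surface at z = 0. Lengths are in mm, angles in rad, forces in N, time in s.
With the tool pointing down it reaches from about 275 to 1000 mm from the base axis. Payload 8.4 kg.
Tool frame: the origin (TCP) lies between the finger pads; the fingertips stand r.tips_ahead ahead of it and the grasp point (between the pads) lies 6 mm ahead of it (r.tips_ahead is the distance from the TCP to the fingertips, in mm); z points along the fingers, y is the line along which they close (so a half turn about z gives the same grasp; the last joint's range is limited). The gripper opens to 85 mm and grips with 20 to 120 N. Pads are 22 mm wide; open, the fingers measure 114 mm over their backs; the gripper's body (76 mm by 85 mm) begins 54 mm behind the grasp point. The pads swing forward as they close: fully open they stand 13 mm farther back than shut.
Start: joints at [-1.322, 0.353, 1.633, -0, 1.155, -0.002], TCP at [155.11, -605.449, 256.281] pointing down, gripper open.
Joint ranges: [-2.63, 2.63], [-0.92, 2.1], [0.06, 2.66], [-1.3, 4.44], [0, 2.69], [-3.02, 3.02]. Speed limits (rad/s): [2.22, 2.22, 2.79, 3.14, 3.14, 3.14].

## Interface

Orientations are given as [roll, pitch, yaw] about the fixed x, y, z axes, in that order (R = Rz(yaw) Ry(pitch) Rx(roll)).
In Python, from rig import r gives the robot as it stands.
- The arm moves only by the tool carry_out, never from a script. Its arguments are lists of equal length, an entry for each row: "delta_pos": the shift along the tool's x, y, z in m, a list of three; "rot": the turn, a rotation vector about the tool's x, y, z in degrees, a list of three. A call has 1 to 8 rows; each row is the pose to reach, as a shift and turn from the pose commanded when the call began, along the tool's axes at that moment; what a row does not reach only later rows make up. A row lasts 1/8 s, in which the tool goes at most 62.5 mm and 10.7 degrees, less where a joint would pass 70% of its speed; a pose out of reach is approached as far as the arm can. A call with a gripper value outside its range is refused whole. "claw" is the finger opening in m, from 0 to 0.0854, set as the call begins (left out, the last holds). The fingers move at their own pace and stop on an object; "grip_force" is the grip in N (left out, the last holds). Time passes only in rows, so rows that repeat a pose let the fingers close. It gives the time, the measured TCP pose, the force, the opening and the grip force at its end, in the units of the state.
- r.sense(): the state, without advancing time (a new reading comes with each control period).
- r.grab_frame(name): name is "side" or "top" or "wrist"; returns the picture (400x640x3 uint8, blue, green, red); there is no depth.
- r.camera_info(name): a dict with "fx", "fy", "cx", "cy" (pixels), "pose" (4x4, takes a point from camera to world coordinates); the wrist camera has in their place "hand_eye" (4x4, takes a point from camera to tool coordinates, whose origin is the TCP and whose axes are the flange's). Camera axes: x right, y down, z forward; pixel columns grow to the right and rows downward; lengths in mm; the calibration is good to about 2 mm. The wrist camera is an equidistant fisheye: a pixel r from the principal point sees the ray r / f radians off the axis. A picture is of the moment at which its call begins: read the wrist's pose just before it. camera_info takes no time and is no camera call.
- r.sign_off(): hands the job in; it is judged then, once.
Trained networks look in the newest picture that a camera, given by its name, has taken for a name from the list of things; names that differ only in an ending like _2 or _b are one class to them, and where a whole thing is asked for, a point or a joint stands for the part that bears it (a point fixed in the world has none). Each returns a list of dicts, best first, with "p" (0 to 1); they miss things now and then, are a little off and sometimes report something else, mostly with a low value. They report only what shows in the picture. A call takes as long as a camera call. They do not tell look-alikes from the thing itself.
- r.recognise(thing, camera): "box" ([left, top, right, bottom] in pixels, round what is visible of it).
- r.cut_out(thing, camera): "mask" (400x640 bool, what is visible of it) and "box" ([left, top, right, bottom] in pixels, round what is visible of it).
The state is a dict: "clock": time; "qpos": joint angles; "qvel": joint speeds; "joint_efforts": joint torques, N m; "eef_pos": TCP position; "tcp_rot": TCP orientation; "contact_force": force on the tool from outside, world axes, zero at the start; "wrist_torque": the same for the moment, N m; "opening": opening from 0.0 (shut) to 1.0 (fully open); "grasp_force": force on a finger pad.
Only numpy, scipy, OpenCV 4.12 (cv2) and the standard library are available. Lean on these libraries where they do the work, as an engineer would, in place of code of your own. Each camera call takes 0.05 s, during which the arm holds its last target. There are 200 camera calls.

## Working session

There is one attempt and no reset: what is moved stays moved. The work goes in short steps, Python scripts to look and compute and a tool call to move; the robot and the scene stay as the last step left them, time stands still between calls to the robot, and variables do not carry over. Pictures are saved under pics/ and viewed, at most 11 in all, crops included, and the job is handed in when it is done.

Besides the shell and the picture viewer there is one more tool, called after "Emit:" in YAML: its name, and indented under it one key for each argument. carry_out: Moves the arm, as the interface text tells. Its arguments: {"type":"object","properties":{"delta_pos":{"type":"array","items":{"type":"array","items":{"type":"number"}}},"rot":{"type":"array","items":{"type":"array","items":{"type":"number"}}},"claw":{"type":"number"},"grip_force":{"type":"number"}},"required":["delta_pos","rot"]}

```bash
ls; mkdir -p pics; python3 - <<'E'
from rig import r
import cv2,numpy as np
np.set_printoptions(precision=3,suppress=True)
s=r.sense();print(s,r.tips_ahead)
a=[r.grab_frame(n) for n in("side","top")]
cv2.imwrite("pics/side.png",a[0]);cv2.imwrite("pics/top.png",a[1])
for n in("side","top","wrist"):print(n,r.camera_info(n))
for n in("side","top"):
  for t in("jar_mid","station","vial_mid","tub_mid","tray","wash_bottle","scoop","lamp","stop_bar"):
    print(n,t,[(np.round(d["box"]).tolist(),round(d["p"],2)) for d in r.recognise(t,n)][:4])
E
```

```text
pics
{'clock': 0.0, 'qpos': array([-1.322,  0.354,  1.634,  0.   ,  1.155, -0.002]), 'qvel': array([-0.   , -0.   ,  0.001,  0.001,  0.   ,  0.001]), 'joint_efforts': array([ -0.002, -60.526, -34.208,  -0.   ,   0.009,   0.   ]), 'eef_pos': array([ 155.015, -605.018,  255.545]), 'tcp_rot': array([-3.14 , -0.   ,  0.251]), 'contact_force': array([ 0.613, -0.156,  0.331]), 'wrist_torque': array([-0.026, -0.032, -0.01 ]), 'grasp_force': 0.0, 'opening': 0.997329721963122} 25.0
side {'fx': 417.68027928877956, 'fy': 417.68027928877956, 'cx': 319.63108397519085, 'cy': 199.05108528151763, 'pose': array([[   0.975,   -0.135,    0.178,  388.25 ],
       [  -0.223,   -0.655,    0.722, -624.736],
       [   0.019,   -0.743,   -0.669,  833.663],
       [   0.   ,    0.   ,    0.   ,    1.   ]])}
top {'fx': 463.6991613523394, 'fy': 463.6991613523394, 'cx': 318.83481711193207, 'cy': 199.89997616904063, 'pose': array([[  -0.012,   -0.971,    0.237,  291.344],
       [  -1.   ,    0.01 ,   -0.009,   88.18 ],
       [   0.007,   -0.237,   -0.972, 1327.511],
       [   0.   ,    0.   ,    0.   ,    1. 
[... 999 characters left out ...]
, 270.0], 0.45)]
top jar_mid [([343.0, 141.0, 361.0, 165.0], 0.85), ([323.0, 155.0, 338.0, 181.0], 0.84), ([319.0, 196.0, 340.0, 218.0], 0.75), ([449.0, 191.0, 470.0, 215.0], 0.16)]
top station [([219.0, 98.0, 305.0, 249.0], 0.59), ([172.0, 224.0, 201.0, 250.0], 0.48)]
top vial_mid [([417.0, 229.0, 429.0, 242.0], 0.49), ([218.0, 98.0, 307.0, 247.0], 0.22)]
top tub_mid [([451.0, 194.0, 470.0, 216.0], 0.74), ([326.0, 256.0, 360.0, 275.0], 0.31)]
top tray [([356.0, 177.0, 489.0, 277.0], 0.71), ([219.0, 103.0, 304.0, 248.0], 0.37)]
top wash_bottle [([167.0, 224.0, 201.0, 250.0], 0.85)]
top scoop [([214.0, 236.0, 253.0, 280.0], 0.74)]
top lamp [([217.0, 94.0, 306.0, 199.0], 0.67)]
top stop_bar []
```

```bash
python3 - <<'E'
import cv2,numpy as np
a=cv2.imread("pics/side.png")[70:400,220:460];b=cv2.imread("pics/top.png")[90:290,150:500]
cv2.imwrite("pics/s2.png",cv2.resize(a,None,fx=1.8,fy=1.8,interpolation=cv2.INTER_CUBIC))
cv2.imwrite("pics/t2.png",cv2.resize(b,None,fx=2.25,fy=2.25,interpolation=cv2.INTER_CUBIC))
E
```

```text
(no output)
```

View pics/s2.png

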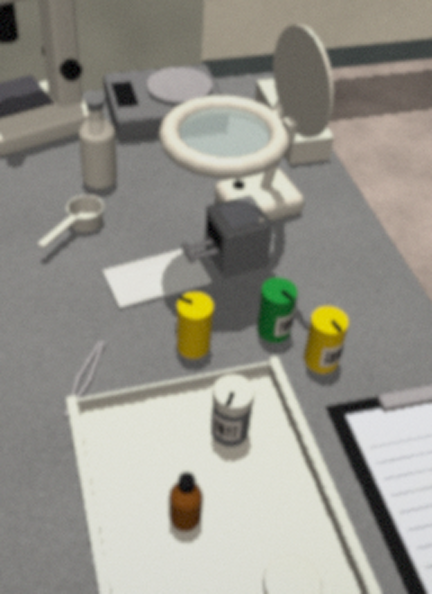

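View pics/t2.png

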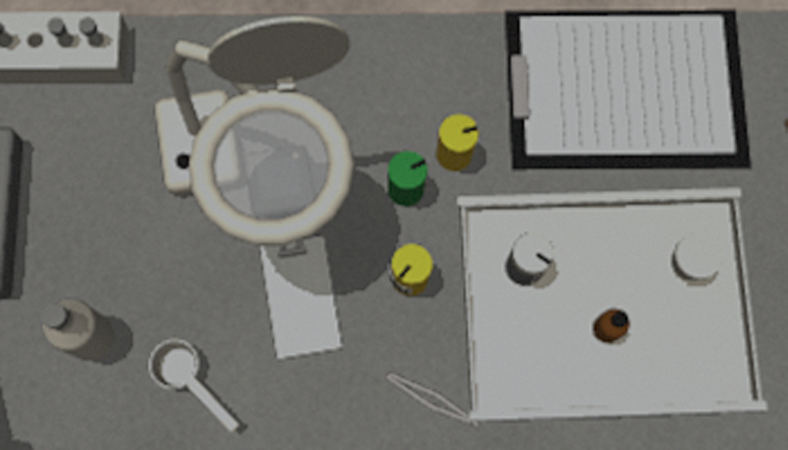

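Side view: the grey jar with white lid, label towards the camera, is at about (349,297) full-frame, vial (323,350), plate (307,224). In the top view, the lid is at (386,199) with its rib pointing down-right, and the plate is around (283,221), running towards the robot with a slight yaw.

```bash
cat > h.py <<'E'
from rig import r
import cv2,numpy as np
from scipy.spatial.transform import Rotation as R
np.set_printoptions(precision=2,suppress=True)
def T():
  s=r.sense();M=np.eye(4);M[:3,:3]=R.from_euler('xyz',s["tcp_rot"]).as_matrix();M[:3,3]=s["eef_pos"];return M
def ray(n,uv,M=None):
  c=r.camera_info(n);u=(np.array(uv,float)-[c["cx"],c["cy"]])/[c["fx"],c["fy"]]
  if n=="wrist":
    t=np.linalg.norm(u)+1e-9;d=np.r_[u/t*np.sin(t),np.cos(t)];P=M@c["hand_eye"]
  else: d=np.r_[u,1];P=c["pose"]
  return P[:3,3],P[:3,:3]@d
def at(n,uv,z,M=None):
  o,d=ray(n,uv,M);return (o+d*(z-o[2])/d[2])
def proj(n,p,M=None):
  c=r.camera_info(n);P=np.linalg.inv(M@c["hand_eye"] if n=="wrist" else c["pose"]);q=P[:3,:3]@p+P[:3,3]
  if n=="wrist":
    t=np.arctan2(np.hypot(*q[:2]),q[2]);u=q[:2]/np.hypot(*q[:2])*t
  else:u=q[:2]/q[2]
  return u*[c["fx"],c["fy"]]+[c["cx"],c["cy"]]
E
python3 - <<'E'
from h import *
S=lambda u,v:(220+u/1.8,70+v/1.8)
Q=lambda u,v:(150+u/2.25,90+v/2.25)
print("lid",at("side",S(233,393),89),at("top",Q(530,249),89))
print("ribtip",at("top",Q(551,265),89),at("side",S(229,403),89))
for p in[(103,273),(193,247),(213,283),(121,306)]:print("plate S",at("side",S(*p),8))
for p in[(262,250),(325,240),(341,347),(278,357)]:print("plate T",at("top",Q(*p),8))
print("vial",at("side",S(186,480),89),at("top",Q(620,318),89))
print("yellow",at("side",S(196,302),85),at("top",Q(413,262),85))
print("green",at("side",S(280,288),85),at("top",Q(408,170),85))
print("yellow2",at("side",S(328,317),85),at("top",Q(459,132),85))
print("tray",[at("top",Q(*p),25) for p in[(460,200),(740,190),(765,405),(470,418)]])
print("ring bot",at("top",Q(274,238),244),at("side",S(205,172),244))
E
```

```text
lid [ 585.25 -114.44   89.  ] [ 589.16 -107.09   89.  ]
ribtip [ 568.86 -131.78   89.  ] [ 576.68 -127.24   89.  ]
plate S [471.43 199.1    8.  ]
plate S [621.59 228.01   8.  ]
plate S [632.56 143.43   8.  ]
plate S [487.16 125.54   8.  ]
plate T [610.82 228.92   8.  ]
plate T [623.4  147.06   8.  ]
plate T [482.88 126.61   8.  ]
plate T [470.98 206.54   8.  ]
vial [ 504.   -213.61   89.  ] [ 502.64 -211.63   89.  ]
yellow [578.14  41.94  85.  ] [575.23  36.12  85.  ]
green [698.02  43.52  85.  ] [693.11  40.1   85.  ]
yellow2 [743.67 -20.48  85.  ] [742.69 -25.1   85.  ]
tray [array([670.99, -29.09,  25.  ]), array([ 681.01, -395.25,   25.  ]), array([ 402.29, -400.29,   25.  ]), array([390.4 , -33.08,  25.  ])]
ring bot [566.76 191.11 244.  ] [603.45 118.71 244.  ]
```

Emit:
carry_out:
  delta_pos:
    - [0.27,-0.186,0]
    - [0.27,-0.186,0]
    - [0.27,-0.186,0]
    - [0.27,-0.186,0]
    - [0.541,-0.372,0]
    - [0.541,-0.372,0]
    - [0.541,-0.372,0]
    - [0.541,-0.372,0]
  rot:
    - [0,0,-7]
    - [0,0,-15]
    - [0,0,-22]
    - [0,0,-30]
    - [0,0,-30]
    - [0,0,-30]
    - [0,0,-30]
    - [0,0,-30]

```text
clock: 2.0
eef_pos: [485.1, -227.0, 256.6]
tcp_rot: [3.141, -0.0, 0.774]
contact_force: [-0.3, -0.7, 0.4]
opening: 0.999
grasp_force: 0.0
```

Emit:
carry_out:
  delta_pos:
    - [0.155,-0.012,0]
    - [0.155,-0.012,0]
    - [0.155,-0.012,0]
    - [0.155,-0.012,0]
    - [0.155,-0.012,0]
  rot:
    - [0,0,0]
    - [0,0,0]
    - [0,0,0]
    - [0,0,0]
    - [0,0,0]

```text
clock: 2.62
eef_pos: [585.7, -112.1, 256.1]
tcp_rot: [-3.141, 0.001, 0.775]
contact_force: [-0.1, 0.2, 0.4]
opening: 1.001
grasp_force: 0.0
```

```bash
python3 - <<'E'
from h import *
M=T();print(M)
f=r.grab_frame("wrist");cv2.imwrite("pics/w1.png",f)
for t in("jar_mid","station","vial_mid"):print(t,[(np.round(d["box"]).tolist(),round(d["p"],2)) for d in r.recognise(t,"wrist")][:4])
print(proj("wrist",np.array([587,-110,89]),M),proj("wrist",np.array([587,-110,4]),M))
E
```

```text
[[   0.71    0.7    -0.    585.7 ]
 [   0.7    -0.71   -0.   -112.11]
 [  -0.     -0.     -1.    256.08]
 [   0.      0.      0.      1.  ]]
jar_mid [([294.0, 155.0, 347.0, 217.0], 0.75), ([260.0, 0.0, 314.0, 45.0], 0.74), ([343.0, 0.0, 398.0, 53.0], 0.74), ([179.0, 71.0, 251.0, 118.0], 0.66)]
station [([102.0, 0.0, 196.0, 111.0], 0.82)]
vial_mid [([317.0, 256.0, 351.0, 313.0], 0.6)]
[319.2  189.96] [319.55 173.29]
```

View pics/w1.png

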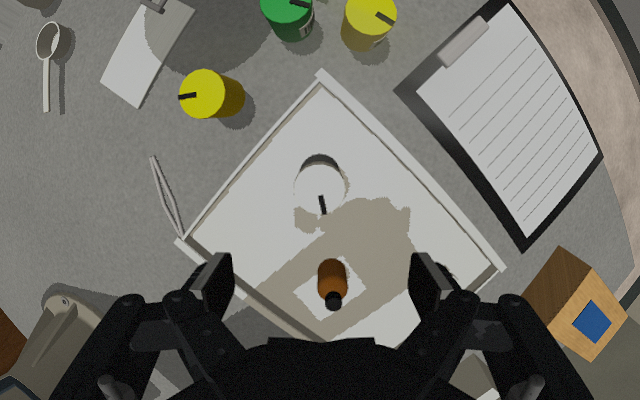

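The lid is at about (320,190) with its rib at (320,196)–(325,214), pointing down-image. The vial is at (333,285), and the plate's near edge runs (100,82)–(139,108).

```bash
python3 - <<'E'
from h import *
M=T();f=cv2.imread("pics/w1.png");g=f.max(2)
m=np.zeros_like(g,bool);m[193:222,312:334]=1
v,u=np.where(m&(g<80));print(len(u),u.min(),u.max(),v.min(),v.max())
P=np.array([at("wrist",p,90,M)[:2] for p in zip(u,v)]);c=P.mean(0)
w,V=np.linalg.eigh(np.cov(P.T));d=V[:,1];t=(P-c)@d;print("rib c",c,"dir",d,np.arctan2(d[1],d[0]),np.ptp(t))
cu=r.cut_out("jar_mid","wrist")[0];k=cu["mask"].astype(np.uint8)
# lid circle: bright pixels
b=((f.min(2)>185)&(k>0)).astype(np.uint8);n=np.argwhere(b)[:,::-1];print(cu["box"],len(n),n.min(0),n.max(0))
h=cv2.convexHull(n);e=cv2.minEnclosingCircle(h);print(e)
Q=np.array([at("wrist",p,89,M)[:2] for p in h[:,0]]).astype(np.float32);print("lid circle mm",cv2.minEnclosingCircle(Q))
for p in[(100,82),(139,108),(195,12)]:print(at("wrist",p,8,M))
E
```

```text
82 319 325 196 214
rib c [ 578.94 -122.42] dir [0.55 0.83] 0.9863879147496257 18.36997782441184
[293.1, 153.0, 346.1, 216.1] 60 [301 165] [343 212]
((319.56658935546875, 188.60818481445312), 24.25568199157715)
lid circle mm ((588.054931640625, -110.27819061279297), 23.54625701904297)
[473.03 205.75   8.  ]
[488.58 124.06   8.  ]
[629.88 147.34   8.  ]
```

```bash
python3 - <<'E'
import cv2
f=cv2.imread("pics/w1.png");a=cv2.resize(f[140:230,280:360],None,fx=5,fy=5);b=cv2.resize(f[0:120,90:210],None,fx=3.3,fy=3.75)
import numpy as np
cv2.imwrite("pics/w1c.png",np.hstack([a,b]) if a.shape[0]==b.shape[0] else a)
E
```

```text
(no output)
```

View pics/w1c.png

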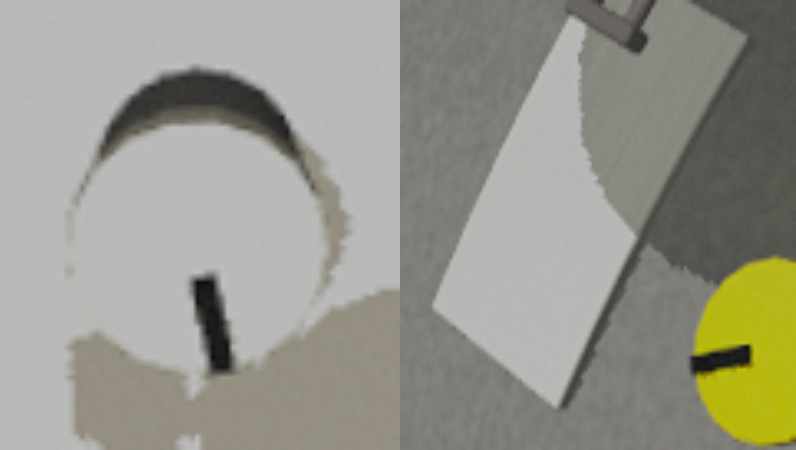

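Emit:
carry_out:
  delta_pos:
    - [0.003,0,0.03]
    - [0.003,0,0.08]
    - [0.003,0,0.13]
    - [0.003,0,0.17]
    - [0.003,0,0.19]
    - [0.003,0,0.19]
    - [0.003,0,0.19]
  rot:
    - [0,0,-5]
    - [0,0,-10.5]
    - [0,0,-10.5]
    - [0,0,-10.5]
    - [0,0,-10.5]
    - [0,0,-10.5]
    - [0,0,-10.5]

```text
clock: 3.75
eef_pos: [589.5, -110.0, 67.8]
tcp_rot: [3.14, -0.001, 0.957]
contact_force: [-0.5, -0.1, 1.1]
opening: 1.0
grasp_force: 0.0
```

Emit:
carry_out:
  delta_pos:
    - [0,0,0]
    - [0,0,0]
    - [0,0,0]
    - [0,0,0]
    - [0,0,0]
    - [0,0,0]
    - [0,0,0]
    - [0,0,0]
  rot:
    - [0,0,0]
    - [0,0,0]
    - [0,0,0]
    - [0,0,0]
    - [0,0,0]
    - [0,0,0]
    - [0,0,0]
    - [0,0,0]
  claw: 0.03
  grip_force: 30

```text
clock: 4.75
eef_pos: [588.9, -109.7, 67.4]
tcp_rot: [3.141, -0.001, 0.958]
contact_force: [-1.0, 1.6, 7.4]
opening: 0.579
grasp_force: 29.8
```

Emit:
carry_out:
  delta_pos:
    - [0,0,-0.02]
    - [0,0,-0.02]
    - [0,0,-0.02]
    - [0,0,-0.02]
    - [0,0,-0.02]
    - [0,0,-0.02]
    - [0,0,-0.02]
    - [0,0,-0.02]
  rot:
    - [0,0,0]
    - [0,0,-10]
    - [0,0,-20]
    - [0,0,-30]
    - [0,0,-40]
    - [0,0,-50]
    - [0,0,-60]
    - [0,0,-70]

```text
clock: 5.75
eef_pos: [588.7, -109.7, 87.5]
tcp_rot: [3.141, 0.001, 2.185]
contact_force: [-0.5, 0.1, -2.4]
opening: 0.575
grasp_force: 31.9
```

Emit:
carry_out:
  delta_pos:
    - [0,0,0]
    - [0,0,0]
    - [0,0,0]
    - [0,0,0]
    - [0,0,0]
    - [0,0,0]
    - [0,0,0]
    - [0,0,0]
  rot:
    - [0,0,-10]
    - [0,0,-20]
    - [0,0,-30]
    - [0,0,-40]
    - [0,0,-50]
    - [0,0,-60]
    - [0,0,-65]
    - [0,0,-65]

```text
clock: 6.75
eef_pos: [588.6, -109.7, 87.3]
tcp_rot: [-3.141, 0.001, -2.97]
contact_force: [-1.3, 0.2, -1.1]
opening: 0.577
grasp_force: 31.9
```

Emit:
carry_out:
  delta_pos:
    - [0,0,0.01]
    - [0,0,0.017]
    - [0,0,0.02]
    - [0,0,0.02]
  rot:
    - [0,0,0]
    - [0,0,0]
    - [0,0,0]
    - [0,0,0]

```text
clock: 7.25
eef_pos: [588.8, -110.2, 66.9]
tcp_rot: [-3.141, 0.001, -2.97]
contact_force: [-2.0, -2.0, 8.8]
opening: 0.58
grasp_force: 29.4
```

Emit:
carry_out:
  delta_pos:
    - [0,0,0]
    - [0,0,0]
    - [0,0,0]
    - [0,0,0]
    - [0,0,-0.06]
    - [0,0,-0.12]
    - [0,0,-0.12]
    - [0,0,-0.12]
  rot:
    - [0,0,0]
    - [0,0,0]
    - [0,0,0]
    - [0,0,0]
    - [0,0,0]
    - [0,0,0]
    - [0,0,0]
    - [0,0,0]
  claw: 0.0854

```text
clock: 8.25
eef_pos: [588.1, -109.6, 186.1]
tcp_rot: [3.142, 0.0, -2.969]
contact_force: [-0.9, -0.6, -0.8]
opening: 1.0
grasp_force: 0.0
```

```bash
python3 - <<'E'
from h import *
M=T();print(M[:3,3])
f=r.grab_frame("wrist");cv2.imwrite("pics/w2.png",f)
print([(np.round(d["box"]).tolist(),round(d["p"],2)) for d in r.recognise("jar_mid","wrist")][:4],[(np.round(d["box"]).tolist(),round(d["p"],2)) for d in r.recognise("station","wrist")])
p=proj("wrist",np.array([588.6,-109.7,89]),M);print(p)
x,y=map(int,p);g=f.max(2);k=np.zeros_like(g,bool);k[y-45:y+45,x-45:x+45]=1
n,l,st,ce=cv2.connectedComponentsWithStats((k&(g<80)).astype(np.uint8))
print(st[1:],ce[1:])
E
```

```text
[ 588.13 -109.57  186.12]
[([287.0, 169.0, 353.0, 252.0], 0.91), ([352.0, 307.0, 399.0, 350.0], 0.81), ([438.0, 179.0, 521.0, 248.0], 0.77)] [([512.0, 137.0, 637.0, 400.0], 0.6)]
[320.7  213.08]
[[294 168  52  25 529]
 [347 196   1   1   1]
 [317 224   6  24 128]] [[320.26 176.52]
 [347.   196.  ]
 [319.81 235.05]]
```

View pics/w2.png

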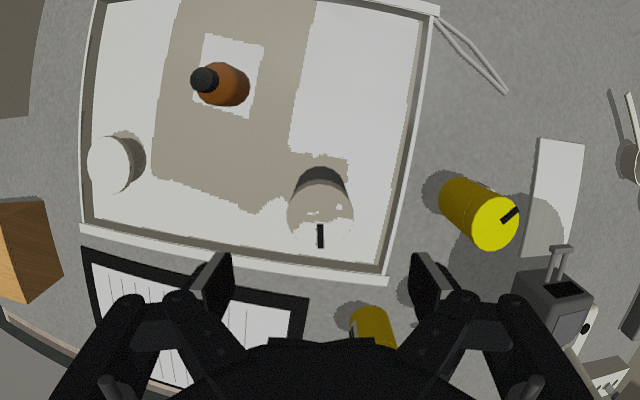

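The vial hasn't moved. The jar stands upright at (320,213), its rib at (320,224–248) lined up with the tool's -x. Next is the lean for the regrasp.

Emit:
carry_out:
  delta_pos:
    - [0.018,0,0.0]
    - [0.036,0,0.01]
    - [0.055,0,0.025]
    - [0.071,0,0.041]
    - [0.071,0,0.041]
    - [0.071,0,0.041]
  rot:
    - [0,-10,0]
    - [0,-20,0]
    - [0,-30,0]
    - [0,-38,0]
    - [0,-38,0]
    - [0,-38,0]

```text
clock: 9.15
eef_pos: [527.5, -111.4, 179.0]
tcp_rot: [-3.141, 0.597, -2.988]
contact_force: [-0.0, 0.1, 0.6]
opening: 1.001
grasp_force: 0.0
```

```bash
python3 - <<'E'
from h import *
M=T();print(M)
f=r.grab_frame("wrist");cv2.imwrite("pics/w3.png",f)
G=np.array([588.3,-110,54,1]);print("grasp in tool",(np.linalg.inv(M)@G)[:3]-[0,0,6],"px lid",proj("wrist",np.array([588.3,-110,89]),M))
for t in("jar_mid",):print(t,[(np.round(d["box"]).tolist(),round(d["p"],2)) for d in r.recognise(t,"wrist")][:4])
E
```

```text
[[  -0.82   -0.15    0.56  527.48]
 [  -0.13    0.99    0.09 -111.41]
 [  -0.56   -0.     -0.83  179.01]
 [   0.      0.      0.      1.  ]]
grasp in tool [ 20.34  -7.87 131.31] px lid [310.55 207.75]
jar_mid [([279.0, 122.0, 342.0, 232.0], 0.89), ([396.0, 206.0, 448.0, 273.0], 0.87), ([434.0, 132.0, 511.0, 224.0], 0.81), ([345.0, 226.0, 387.0, 297.0], 0.63)]
```

View pics/w3.png

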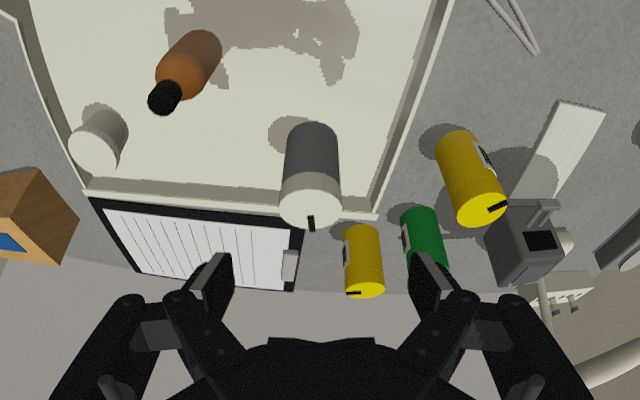

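The jar is upright at (310,180) full-frame and nothing else has shifted; the lean stopped slightly short at 34°.

```bash
cat >> h.py <<'E'
def go(G,yaw,lean,back=0):
  "delta to put grasp point G, heading yaw, lean deg, back mm along axis"
  Rt=R.from_euler('xyz',[np.pi,0,yaw+np.pi])*R.from_euler('y',-lean,degrees=True)
  t=np.array(G)-Rt.apply([0,0,6+back]);M=T();R0=R.from_matrix(M[:3,:3])
  print("delta mm",R0.inv().apply(t-M[:3,3]),"rotvec",(R0.inv()*Rt).as_rotvec(degrees=True),"tcp",t)
E
python3 - <<'E'
from h import *
s=r.sense();print(s["qpos"],s["qvel"],s["eef_pos"],s["tcp_rot"])
go([588.3,-110,54],.172,38,110)
go([588.3,-110,54],.172,34,110)
E
```

```text
[-0.38  0.17  2.25  1.01  0.34 -3.02] [ 0.01  0.   -0.02  0.   -0.   -0.  ] [ 529.46 -111.69  179.9 ] [-3.14  0.6  -2.98]
delta mm [30.22 -8.42 21.21] rotvec [-0.62 -3.77 -0.42] tcp [ 517.94 -122.22  145.41]
delta mm [22.12 -8.36 20.96] rotvec [-0.61  0.23 -0.44] tcp [ 524.39 -121.1   150.17]
```

```bash
python3 - <<'E'
from h import *
go([588.3,-110,54],.172,32,110)
E
```

```text
delta mm [18.08 -8.33 21.04] rotvec [-0.6   2.23 -0.45] tcp [ 527.74 -120.52  152.37]
```

Emit:
carry_out:
  delta_pos:
    - [0.018,-0.008,0.021]
    - [0.018,-0.008,0.021]
    - [0.018,-0.008,0.021]
  rot:
    - [-0.6,2.2,-0.4]
    - [-0.6,2.2,-0.4]
    - [-0.6,2.2,-0.4]

```text
clock: 9.62
eef_pos: [529.0, -119.2, 155.7]
tcp_rot: [3.139, 0.556, -2.976]
contact_force: [0.8, 0.2, 0.2]
opening: 1.001
grasp_force: 0.0
```

```bash
python3 - <<'E'
from h import *
s=r.sense();print(s["qpos"],s["qvel"],s["eef_pos"],s["tcp_rot"])
go([588.3,-110,54],.172,32,110)
go([588.3,-110,54],.172,32,40)
E
```

```text
[-0.39  0.23  2.24  0.99  0.34 -3.02] [ 0.   -0.02  0.01  0.01 -0.    0.  ] [ 529.01 -119.19  155.69] [ 3.14  0.56 -2.98]
delta mm [ 3.   -1.11  2.04] rotvec [-0.05 -0.16 -0.31] tcp [ 527.74 -120.52  152.37]
delta mm [ 2.8  -1.05 72.04] rotvec [-0.05 -0.16 -0.31] tcp [ 564.28 -114.17   93.01]
```

```bash
python3 - <<'E'
from h import *
go([588.3,-110,54],.05,32,100)
go([588.3,-110,54],.05,32,0)
E
```

```text
delta mm [ 2.65  5.73 12.25] rotvec [ 3.64 -0.17  5.62] tcp [ 532.2  -112.81  143.89]
delta mm [  2.67  -0.62 112.05] rotvec [ 3.64 -0.17  5.62] tcp [ 585.12 -110.16   59.09]
```

Emit:
carry_out:
  delta_pos:
    - [0.0026,0.0057,0.012]
    - [0.0026,0.0057,0.012]
    - [0.0026,0.0057,0.012]
  rot:
    - [3.6,-0.2,5.6]
    - [3.6,-0.2,5.6]
    - [3.6,-0.2,5.6]

```text
clock: 10.0
eef_pos: [532.0, -112.8, 144.7]
tcp_rot: [3.141, 0.56, -3.09]
contact_force: [0.2, 0.4, 0.5]
opening: 0.998
grasp_force: 0.0
```

```bash
python3 - <<'E'
from h import *
s=r.sense();print(s["qpos"],s["eef_pos"],s["tcp_rot"])
go([588.3,-110,54],.05,32,50)
go([588.3,-110,54],.05,32,0)
E
```

```text
[-0.33  0.24  2.26  1.06  0.23 -2.95] [ 532.03 -112.77  144.71] [ 3.14  0.56 -3.09]
delta mm [ 0.35 -0.12 50.77] rotvec [0.09 0.07 0.07] tcp [ 558.66 -111.48  101.49]
delta mm [  0.41  -0.2  100.77] rotvec [0.09 0.07 0.07] tcp [ 585.12 -110.16   59.09]
```

Emit:
carry_out:
  delta_pos:
    - [0,0,0.03]
    - [0,0,0.06]
    - [0,0,0.085]
    - [0,0,0.1]
    - [0,0,0.1]
    - [0,0,0.1]
  rot:
    - [0,0,0]
    - [0,0,0]
    - [0,0,0]
    - [0,0,0]
    - [0,0,0]
    - [0,0,0]

```text
clock: 10.75
eef_pos: [595.1, -108.9, 80.7]
tcp_rot: [-3.141, 0.515, -3.099]
contact_force: [-0.1, -0.2, 0.5]
opening: 0.999
grasp_force: 0.0
```

```bash
python3 - <<'E'
from h import *
s=r.sense();print(s["qpos"],s["eef_pos"],s["tcp_rot"],s["contact_force"])
go([588.3,-110,54],.05,32,0)
E
```

```text
[-0.26  0.44  2.14  1.18  0.16 -3.02] [ 595.1  -108.93   80.71] [-3.14  0.52 -3.1 ] [-0.15 -0.22  0.53]
delta mm [19.38 -0.8  13.87] rotvec [-0.22 -2.47 -0.35] tcp [ 585.12 -110.16   59.09]
```

Emit:
carry_out:
  delta_pos:
    - [0,0,-0.04]
    - [0,0,-0.08]
    - [0,0,-0.12]
    - [0,0,-0.12]
    - [0,0,-0.12]
    - [0,0,-0.12]
    - [0,0,-0.12]
    - [0,0,-0.12]
  rot:
    - [0,0,0]
    - [0,0,0]
    - [0,0,0]
    - [0,0,10]
    - [0,0,20]
    - [0,0,30]
    - [0,0,40]
    - [0,0,50]

```text
clock: 11.75
eef_pos: [535.7, -111.4, 185.3]
tcp_rot: [2.731, 0.321, 2.238]
contact_force: [0.1, 0.5, 0.4]
opening: 1.001
grasp_force: 0.0
```

Emit:
carry_out:
  delta_pos:
    - [0,0,0]
    - [0,0,0]
    - [0,0,0]
    - [0,0,0]
    - [0,0,0]
    - [0,0,0]
    - [0,0,0]
    - [0,0,0]
  rot:
    - [0,0,10]
    - [0,0,20]
    - [0,0,30]
    - [0,0,40]
    - [0,0,50]
    - [0,0,60]
    - [0,0,70]
    - [0,0,80]

```text
clock: 12.75
eef_pos: [535.7, -111.3, 185.3]
tcp_rot: [2.733, -0.324, 0.977]
contact_force: [-0.0, 0.3, 0.5]
opening: 1.003
grasp_force: 0.0
```

```bash
python3 - <<'E'
from h import *
s=r.sense();print(s["qpos"],s["eef_pos"],s["tcp_rot"])
go([588.3,-110,54],.172,40,120)
go([588.3,-110,54],.172,36,120)
E
```

```text
[-0.31  0.16  2.2   0.54  0.33 -0.12] [ 535.73 -111.35  185.28] [ 2.73 -0.32  0.98]
delta mm [-35.35 -24.13  16.57] rotvec [ -14.43   -0.67 -135.89] tcp [ 508.5  -123.86  150.52]
delta mm [-29.07 -18.11  15.25] rotvec [  -9.68    1.23 -136.32] tcp [ 515.33 -122.68  155.94]
```

```bash
sed -i 's/def go(G,yaw,lean,back=0):/def go(G,yaw,lean,back=0,roll=0):/; s/degrees=True)$/degrees=True)*R.from_euler("z",roll,degrees=True)/' h.py; sed -n 26,32p h.py; python3 - <<'E'
from h import *
go([588.3,-110,54],.172,40,120,135)
E
```

```text
delta mm [-35.35 -24.13  16.57] rotvec [-4.79 10.21 -1.43] tcp [ 508.5  -123.86  150.52]
```

Emit:
carry_out:
  delta_pos:
    - [-0.01,-0.006,0.004]
    - [-0.018,-0.012,0.008]
    - [-0.027,-0.018,0.012]
    - [-0.035,-0.024,0.017]
    - [-0.035,-0.024,0.017]
    - [-0.035,-0.024,0.017]
    - [-0.035,-0.024,0.017]
  rot:
    - [-1.2,2.5,-0.4]
    - [-2.4,5.1,-0.7]
    - [-3.6,7.6,-1]
    - [-4.8,10.2,-1.4]
    - [-4.8,10.2,-1.4]
    - [-4.8,10.2,-1.4]
    - [-4.8,10.2,-1.4]

```text
clock: 13.62
eef_pos: [509.9, -123.9, 150.4]
tcp_rot: [2.605, -0.469, 1.094]
contact_force: [-0.0, -0.7, 0.6]
opening: 0.998
grasp_force: 0.0
```

```bash
python3 - <<'E'
from h import *
s=r.sense();print(s["qpos"],s["eef_pos"],s["tcp_rot"])
go([588.3,-110,54],.172,40,120,135)
E
```

```text
[-0.48  0.24  2.34  1.65  0.4  -1.41] [ 509.88 -123.9   150.44] [ 2.6  -0.47  1.09]
delta mm [-0.5  -0.89 -0.93] rotvec [-0.06 -0.01  0.28] tcp [ 508.5  -123.86  150.52]
```

Emit:
carry_out:
  delta_pos:
    - [0,0,0]
    - [0,0,0]
    - [0,0,0]
    - [0,0,0]
    - [0,0,0]
    - [0,0,0]
    - [0,0,0]
    - [0,0,0]
  rot:
    - [0,0,10]
    - [0,0,20]
    - [0,0,30]
    - [0,0,40]
    - [0,0,50]
    - [0,0,60]
    - [0,0,70]
    - [0,0,80]

```text
clock: 14.62
eef_pos: [510.3, -123.6, 150.6]
tcp_rot: [-2.693, -0.554, -0.568]
contact_force: [-0.1, 0.2, 0.5]
opening: 0.997
grasp_force: 0.0
```

Emit:
carry_out:
  delta_pos:
    - [0,0,0]
    - [0,0,0]
    - [0,0,0]
    - [0,0,0]
    - [0,0,0]
    - [0,0,0]
    - [0,0,0]
    - [0,0,0]
  rot:
    - [0,0,10]
    - [0,0,20]
    - [0,0,30]
    - [0,0,40]
    - [0,0,50]
    - [0,0,60]
    - [0,0,70]
    - [0,0,80]

```text
clock: 15.62
eef_pos: [510.3, -123.6, 150.6]
tcp_rot: [-2.492, 0.276, -1.741]
contact_force: [-0.6, -0.2, -0.5]
opening: 0.999
grasp_force: 0.0
```

Emit:
carry_out:
  delta_pos:
    - [0,0,0]
    - [0,0,0]
    - [0,0,0]
    - [0,0,0]
    - [0,0,0]
    - [0,0,0]
    - [0,0,0]
    - [0,0,0]
  rot:
    - [0,0,10]
    - [0,0,20]
    - [0,0,30]
    - [0,0,40]
    - [0,0,50]
    - [0,0,60]
    - [0,0,65]
    - [0,0,65]

```text
clock: 16.62
eef_pos: [510.2, -123.6, 150.5]
tcp_rot: [-3.137, 0.698, -2.961]
contact_force: [0.3, 0.0, -0.6]
opening: 1.002
grasp_force: 0.0
```

```bash
python3 - <<'E'
from h import *
s=r.sense();print(s["clock"],s["qpos"],s["eef_pos"],s["tcp_rot"])
M=T()
f=r.grab_frame("wrist");cv2.imwrite("pics/w4.png",f)
p=proj("wrist",np.array([588.3,-110,89]),M);q=proj("wrist",np.array([588.3,-110,4]),M);print(p,q)
d=r.cut_out("jar_mid","wrist");print([(np.round(x["box"]).tolist(),round(x["p"],2)) for x in d][:4])
go([588.3,-110,54],.172,40,60)
go([588.3,-110,54],.172,40,0)
E
```

```text
16.625 [-0.48  0.24  2.34  1.65  0.4   2.52] [ 510.23 -123.62  150.47] [-3.14  0.7  -2.96]
[320.66 239.79] [321.05 155.65]
[([287.0, 141.0, 353.0, 263.0], 0.88), ([347.0, 232.0, 388.0, 303.0], 0.66), ([404.0, 216.0, 450.0, 271.0], 0.63), ([442.0, 154.0, 516.0, 252.0], 0.58)]
delta mm [ 1.05  0.05 58.8 ] rotvec [ 0.06 -0.02  0.44] tcp [ 546.5  -117.26  104.56]
delta mm [  1.03  -0.02 118.8 ] rotvec [ 0.06 -0.02  0.44] tcp [ 584.5  -110.66   58.6 ]
```

Emit:
carry_out:
  delta_pos:
    - [0.001,0,0.03]
    - [0.001,0,0.06]
    - [0.001,0,0.09]
    - [0.001,0,0.11]
    - [0.001,0,0.119]
    - [0.001,0,0.119]
    - [0.001,0,0.119]
  rot:
    - [0,0,0.4]
    - [0,0,0.4]
    - [0,0,0.4]
    - [0,0,0.4]
    - [0,0,0.4]
    - [0,0,0.4]
    - [0,0,0.4]

```text
clock: 17.6
eef_pos: [584.1, -110.8, 58.5]
tcp_rot: [3.139, 0.698, -2.972]
contact_force: [-0.2, -0.7, 0.5]
opening: 0.998
grasp_force: 0.0
```

```bash
python3 - <<'E'
from h import *
s=r.sense();print(s["clock"],s["qpos"],s["eef_pos"],s["tcp_rot"],s["contact_force"])
go([588.3,-110,54],.172,40,0)
E
```

```text
17.6 [-0.37  0.53  2.24  2.2   0.42  2.04] [ 584.06 -110.84   58.51] [ 3.14  0.7  -2.97] [-0.2  -0.69  0.49]
delta mm [-0.41  0.1   0.24] rotvec [ 0.05 -0.02 -0.1 ] tcp [ 584.5  -110.66   58.6 ]
```

Emit:
carry_out:
  delta_pos:
    - [0,0,0]
    - [0,0,0]
    - [0,0,0]
    - [0,0,0]
    - [0,0,0]
    - [0,0,0]
  rot:
    - [0,0,0]
    - [0,0,0]
    - [0,0,0]
    - [0,0,0]
    - [0,0,0]
    - [0,0,0]
  claw: 0.03
  grip_force: 35

```text
clock: 18.35
eef_pos: [584.4, -111.0, 58.6]
tcp_rot: [3.139, 0.698, -2.972]
contact_force: [-2.3, -0.9, 5.5]
opening: 0.562
grasp_force: 35.2
```

```bash
python3 - <<'E'
from h import *
s=r.sense();print(s["clock"],s["eef_pos"],s["tcp_rot"],s["contact_force"],s["wrist_torque"],s["opening"],s["grasp_force"])
go([588.3,-110,164],.172,40,0)
go([495,165,164],.172,40,0)
E
```

```text
18.35 [ 584.36 -110.96   58.6 ] [ 3.14  0.7  -2.97] [-2.33 -0.92  5.54] [-0.11  0.15 -0.03] 0.5622626645457893 35.2088313549757
delta mm [-70.87   0.48 -84.12] rotvec [ 0.04  0.02 -0.12] tcp [ 584.5  -110.66  168.6 ]
delta mm [ -35.9   287.33 -112.77] rotvec [ 0.04  0.02 -0.12] tcp [491.2  164.34 168.6 ]
```

Emit:
carry_out:
  delta_pos:
    - [-0.01,0,-0.012]
    - [-0.035,0,-0.042]
    - [-0.06,0,-0.071]
    - [-0.071,0,-0.084]
    - [-0.071,0,-0.084]
    - [-0.067,0.035,-0.088]
    - [-0.06,0.08,-0.093]
    - [-0.054,0.13,-0.098]
  rot:
    - [0,0,0]
    - [0,0,0]
    - [0,0,0]
    - [0,0,0]
    - [0,0,0]
    - [0,0,0]
    - [0,0,0]
    - [0,0,0]

```text
clock: 19.35
eef_pos: [540.0, 12.7, 166.5]
tcp_rot: [3.139, 0.695, -2.974]
contact_force: [2.3, 0.6, -1.3]
opening: 0.566
grasp_force: 37.1
```

```bash
python3 - <<'E'
from h import *
s=r.sense();print(s["clock"],s["qpos"],s["eef_pos"],s["tcp_rot"],s["contact_force"],s["opening"])
go([495,165,164],.172,40,0)
E
```

```text
19.35 [-0.07  0.19  2.35  2.04  0.17  2.48] [540.04  12.65 166.46] [ 3.14  0.69 -2.97] [ 2.29  0.59 -1.35] 0.5664958594046966
delta mm [ 16.15 157.77 -15.77] rotvec [ 0.02 -0.2  -0.18] tcp [491.2  164.34 168.6 ]
```

Emit:
carry_out:
  delta_pos:
    - [0.005,0.04,-0.005]
    - [0.009,0.08,-0.009]
    - [0.013,0.12,-0.013]
    - [0.016,0.15,-0.016]
    - [0.016,0.158,-0.016]
    - [0.016,0.158,-0.016]
    - [0.016,0.158,-0.016]
  rot:
    - [0,-0.2,-0.2]
    - [0,-0.2,-0.2]
    - [0,-0.2,-0.2]
    - [0,-0.2,-0.2]
    - [0,-0.2,-0.2]
    - [0,-0.2,-0.2]
    - [0,-0.2,-0.2]

```text
clock: 20.23
eef_pos: [502.5, 149.2, 172.2]
tcp_rot: [3.141, 0.714, -2.969]
contact_force: [0.0, 0.2, -1.8]
opening: 0.564
grasp_force: 37.2
```

```bash
python3 - <<'E'
from h import *
s=r.sense();print(s["clock"],s["qpos"],s["eef_pos"],s["tcp_rot"],s["contact_force"],s["opening"])
M=T();f=r.grab_frame("wrist");cv2.imwrite("pics/w5.png",f)
go([495,165,164],.172,40,0)
for t in("jar_mid","stop_bar","station"):
  print(t,[(np.round(x["box"]).tolist(),round(x["p"],2)) for x in r.recognise(t,"wrist")][:3])
for n,p in dict(nl=(-110,42,8),nr=(-110,-42,8),fl=(40,42,8),fr=(40,-42,8),win=(61,0,62),bl=(-12+25,18,44),br=(13,-18,44)).items():
  c,s_=np.cos(.172),np.sin(.172);w=np.array([589+c*p[0]-s_*p[1],183.5+s_*p[0]+c*p[1],p[2]]);print(n,w,proj("wrist",w,M))
E
```

```text
20.225 [0.36 0.16 2.39 3.97 0.17 0.89] [502.53 149.21 172.18] [ 3.14  0.71 -2.97] [ 0.04  0.19 -1.83] 0.5640794748601566
delta mm [ 7.33 15.74 -2.66] rotvec [ 0.04  0.73 -0.22] tcp [491.2  164.34 168.6 ]
jar_mid [([263.0, 164.0, 380.0, 345.0], 0.94), ([177.0, 179.0, 231.0, 263.0], 0.9), ([141.0, 203.0, 184.0, 267.0], 0.81)]
stop_bar []
station [([297.0, 36.0, 444.0, 270.0], 0.69)]
nl [473.43 206.05   8.  ] [403.32  49.83]
nr [487.81 123.29   8.  ] [289.31  46.69]
fl [621.22 231.73   8.  ] [377.1  173.43]
fr [635.6  148.97   8.  ] [299.35 173.08]
win [649.1  193.94  62.  ] [339.13 226.88]
bl [598.73 203.46  44.  ] [360.26 185.42]
br [604.89 167.99  44.  ] [321.87 185.29]
```

View pics/w5.png

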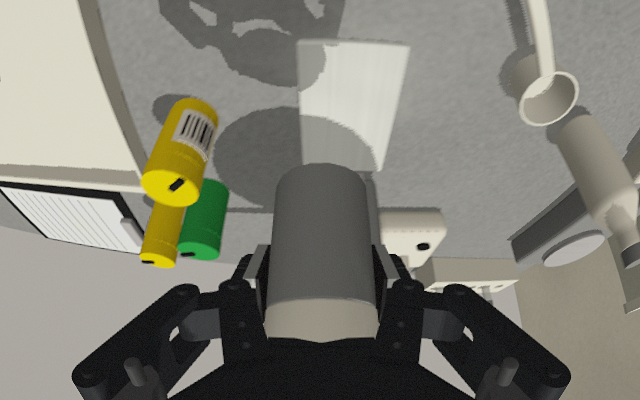

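The held jar is in view. The plate's near corners are at (298,40) and (411,46), and the yellow and green look-alikes are untouched. The arm was still moving, so I'll let it settle and refit the plate.

Emit:
carry_out:
  delta_pos:
    - [0.007,0.016,-0.003]
    - [0.007,0.016,-0.003]
    - [0.007,0.016,-0.003]
    - [0.007,0.016,-0.003]
    - [0.007,0.016,-0.003]
    - [0.007,0.016,-0.003]
  rot:
    - [0,0.7,-0.2]
    - [0,0.7,-0.2]
    - [0,0.7,-0.2]
    - [0,0.7,-0.2]
    - [0,0.7,-0.2]
    - [0,0.7,-0.2]

```text
clock: 21.18
eef_pos: [494.2, 163.5, 171.8]
tcp_rot: [-3.14, 0.707, -2.965]
contact_force: [-0.0, -0.5, -1.4]
opening: 0.563
grasp_force: 37.3
```

```bash
cat > fit.py <<'E'
from h import *
from scipy.optimize import least_squares
s=r.sense();print(s["clock"],s["qpos"],abs(s["qvel"]).max(),s["eef_pos"],s["tcp_rot"])
M=T();f=r.grab_frame("wrist");cv2.imwrite("pics/w6.png",f)
g=cv2.GaussianBlur(cv2.cvtColor(f,cv2.COLOR_BGR2GRAY),(3,3),0).astype(float)
def pt(x,p):
  c,s_=np.cos(x[2]),np.sin(x[2]);return np.array([x[0]+c*p[0]-s_*p[1],x[1]+s_*p[0]+c*p[1],p[2]])
def edge(x0,a,out,rng=14):
  "strongest bright-inside step along the outward direction; returns world xy"
  best=None
  ts=np.arange(-rng,rng+.1,.5);v=[]
  for t in ts:
    u=proj("wrist",pt(x0,(a[0]+t*out[0],a[1]+t*out[1],8)),M)
    v.append(cv2.getRectSubPix(g.astype(np.float32),(1,1),tuple(map(float,u)))[0,0] if 0<u[0]<639 and 0<u[1]<399 else np.nan)
  v=np.array(v);d=v[:-4]-v[4:];i=np.nanargmax(d);return ts[i+2],d[i]
x=np.array([589,183.5,.172])
for it in range(3):
  L=[]
  for y in np.arange(-34,35,8):L.append(((-110,y),(-1,0)))
  for X in np.arange(-100,-45,6):L+= [((X,42),(0,1)),((X,-42),(0,-1))]
  E=[(a,o,*edge(x,a,o)) for a,o in L];E=[e for e in E if e[3]>25]
  def res(dx):
    # measured edge pts in old frame -> in new frame
    R_=[]
    for a,o,t,_ in E:
      w=pt(x,(a[0]+t*o[0],a[1]+t*o[1],8));n=x+dx;c,s_=np.cos(n[2]),np.sin(n[2])
      q=np.array([c*(w[0]-n[0])+s_*(w[1]-n[1]),-s_*(w[0]-n[0])+c*(w[1]-n[1])])
      R_.append((q-a)@o)
    return np.array(R_)
  o=least_squares(res,np.zeros(3),loss="soft_l1",x_scale=[1,1,.01]);x=x+o.x
  print(x,len(E),np.round(res(np.zeros(3)) if 0 else o.fun,1)[:40] if it==2 else "")
E
python3 fit.py
```

```text
21.175 [0.41 0.16 2.39 4.15 0.18 0.75] 0.005013140723341942 [494.18 163.52 171.77] [-3.14  0.71 -2.96]
[584.41 183.81   0.14] 28 Traceback (most recent call last):
  File "fit.py", line 21, in <module>
    E=[(a,o,*edge(x,a,o)) for a,o in L];E=[e for e in E if e[3]>25]
             ~~~~^^^^^^^
  File "fit.py", line 13, in edge
    u=proj("wrist",pt(x0,(a[0]+t*out[0],a[1]+t*out[1],8)),M)
  File "h.py", line 16, in proj
    c=r.camera_info(n);P=np.linalg.inv(M@c["hand_eye"] if n=="wrist" else c["pose"]);q=P[:3,:3]@p+P[:3,3]
ValueError: time passes only in moves, steps and waits
```

```bash
sed -i 's/r\.camera_info(n)/ci(n)/; s/^np.set_print/import functools\nci=functools.lru_cache(None)(r.camera_info)\nnp.set_print/' h.py; python3 fit.py
```

```text
21.225 [0.41 0.16 2.39 4.15 0.18 0.75] 0.005010070530214173 [494.14 163.57 171.75] [-3.14  0.71 -2.96]
[584.44 183.91   0.14] 28 
[584.71 183.64   0.14] 28 
[584.83 183.45   0.14] 28 [ 1.   0.5  1.1  1.1 -0.9 -0.9 -0.9 -0.4 -0.3 -1.   0.  -1.   0.  -1.
 -0.5 -1.  -0.5 -0.5 -1.  -0.5 -0.5 -1.  -0.4 -1.6 -0.4 -1.6  0.1 -1.6]
```

View pics/w6.png

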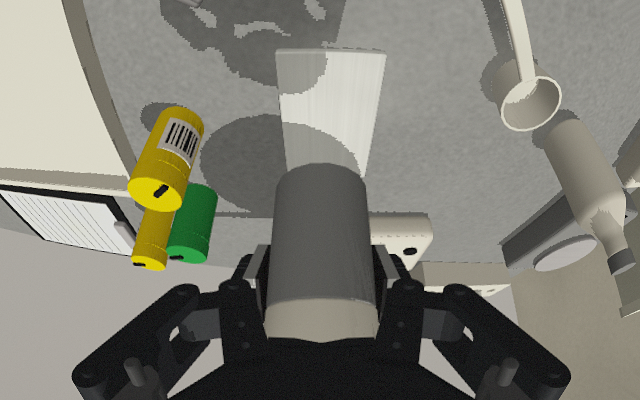

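The jar is held upright in the pads. The plate's near edge is at (276–385, 50), so home is about (587,183.5) with station yaw about 0.155.

```bash
python3 - <<'E'
from h import *
go([508,171,64],.165,40)
E
```

```text
delta mm [58.5   5.01 85.66] rotvec [0.34 0.48 0.52] tcp [504.2  170.37  68.6 ]
```

Emit:
carry_out:
  delta_pos:
    - [0.01,0.005,0.014]
    - [0.022,0.005,0.032]
    - [0.034,0.005,0.05]
    - [0.046,0.005,0.067]
    - [0.054,0.005,0.079]
    - [0.0585,0.005,0.0857]
    - [0.0585,0.005,0.0857]
    - [0.0585,0.005,0.0857]
  rot:
    - [0.3,0.5,0.5]
    - [0.3,0.5,0.5]
    - [0.3,0.5,0.5]
    - [0.3,0.5,0.5]
    - [0.3,0.5,0.5]
    - [0.3,0.5,0.5]
    - [0.3,0.5,0.5]
    - [0.3,0.5,0.5]

```text
clock: 22.28
eef_pos: [504.4, 170.5, 69.0]
tcp_rot: [3.141, 0.698, -2.976]
contact_force: [-0.2, 0.0, -0.6]
opening: 0.565
grasp_force: 37.3
```

```bash
python3 - <<'E'
from h import *
s=r.sense();print(s["clock"],s["qpos"],s["eef_pos"],s["tcp_rot"],s["contact_force"])
go([508,171,60],.165,40)
go([555,178.5,60],.165,40)
f=r.grab_frame("side");g=r.grab_frame("top")
S=lambda p:np.array(p)
c,s_=np.cos(.155),np.sin(.155)
a=cv2.resize(f[150:260,260:370],None,fx=4,fy=4,interpolation=cv2.INTER_CUBIC)
b=cv2.resize(g[150:260,230:320],None,fx=4,fy=4,interpolation=cv2.INTER_CUBIC)
cv2.imwrite("pics/st7.png",np.hstack([a,b]))
E
```

```text
22.275 [0.42 0.46 2.4  3.54 0.43 1.4 ] [504.38 170.51  69.05] [ 3.14  0.7  -2.98] [-0.2   0.05 -0.57]
delta mm [ 3.02 -0.12  3.28] rotvec [0.05 0.02 0.02] tcp [504.2  170.37  64.6 ]
delta mm [-33.43  -0.47  33.88] rotvec [0.05 0.02 0.02] tcp [551.2  177.87  64.6 ]
```

View pics/st7.png

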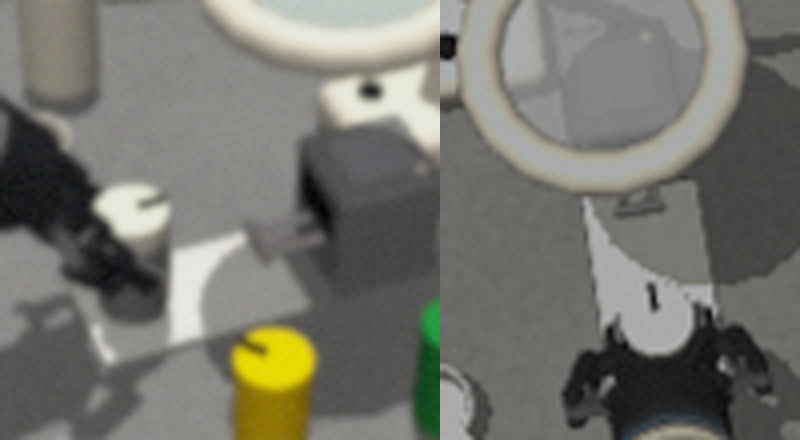

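Side and top crops: the jar is just above the plate with its rib pointing at the window. In the top crop the lid is at about (652,315) and the stop bar at (640,203).

```bash
python3 - <<'E'
from h import *
q=lambda u,v:(230+(u-440)/4,150+v/4)
print("lid",at("top",q(652,315),92));print("bar ends",at("top",q(618,208),44),at("top",q(664,205),44))
print("plate L,R row 250 ",at("top",q(591,250),8),at("top",q(710,250),8),"far corners",at("top",q(582,193),8),at("top",q(697,180),8))
p=lambda u,v:(260+u/4,150+v/4)
print("lid side",at("side",p(132,208),92),"near right corner",at("side",p(112,364),8),"far R",at("side",p(312,302),8),"far L",at("side",p(243,232),8))
E
```

```text
lid [513.25 174.14  92.  ]
bar ends [599.27 202.15  44.  ] [601.13 169.47  44.  ]
plate L,R row 250  [576.71 224.61   8.  ] [575.82 138.14   8.  ] far corners [619.47 231.81   8.  ] [628.45 147.64   8.  ]
lid side [514.37 179.09  92.  ] near right corner [488.59 121.59   8.  ] far R [633.35 150.04   8.  ] far L [602.5  228.61   8.  ]
```

```bash
python3 - <<'E'
from h import *
c,s=np.cos(.155),np.sin(.155)
for d in(-35,-6,0,4):
  print(d);go([587+c*d,182.5+s*d,60],.160,40)
E
```

```text
-35
delta mm [-31.11  -1.45  32.2 ] rotvec [0.24 0.04 0.23] tcp [548.61 176.48  64.6 ]
-6
delta mm [-53.31  -1.76  50.85] rotvec [0.24 0.04 0.23] tcp [577.26 180.96  64.6 ]
0
delta mm [-57.91  -1.83  54.71] rotvec [0.24 0.04 0.23] tcp [583.19 181.89  64.6 ]
4
delta mm [-60.97  -1.87  57.29] rotvec [0.24 0.04 0.23] tcp [587.14 182.5   64.6 ]
```

Emit:
carry_out:
  delta_pos:
    - [-0.01,-0.001,0.014]
    - [-0.02,-0.0015,0.023]
    - [-0.031,-0.0015,0.032]
    - [-0.039,-0.0016,0.039]
    - [-0.045,-0.0017,0.044]
    - [-0.049,-0.0018,0.0475]
    - [-0.053,-0.0018,0.051]
    - [-0.053,-0.0018,0.051]
  rot:
    - [0.2,0,0.2]
    - [0.2,0,0.2]
    - [0.2,0,0.2]
    - [0.2,0,0.2]
    - [0.2,0,0.2]
    - [0.2,0,0.2]
    - [0.2,0,0.2]
    - [0.2,0,0.2]

```text
clock: 23.38
eef_pos: [577.1, 180.8, 63.5]
tcp_rot: [-3.142, 0.698, -2.981]
contact_force: [0.4, -0.4, -2.7]
opening: 0.562
grasp_force: 37.3
```

Emit:
carry_out:
  delta_pos:
    - [-0.0015,0,0.0013]
    - [-0.003,0,0.0026]
    - [-0.0046,0,0.0039]
    - [-0.0046,0,0.0039]
  rot:
    - [0,0,0]
    - [0,0,0]
    - [0,0,0]
    - [0,0,0]

```text
clock: 23.88
eef_pos: [580.1, 181.3, 62.7]
tcp_rot: [-3.141, 0.694, -2.98]
contact_force: [-17.2, -2.4, 11.5]
opening: 0.567
grasp_force: 39.4
```

Emit:
carry_out:
  delta_pos:
    - [-0.0012,0,-0.0015]
    - [-0.0012,0,-0.0015]
    - [-0.0012,0,-0.0015]
  rot:
    - [0,0,0]
    - [0,0,0]
    - [0,0,0]

```text
clock: 24.25
eef_pos: [580.0, 181.2, 63.8]
tcp_rot: [-3.141, 0.692, -2.98]
contact_force: [-9.7, -1.1, 0.1]
opening: 0.566
grasp_force: 37.7
```

```bash
python3 - <<'E'
from h import *
s=r.sense();print(s["clock"],s["qpos"],s["eef_pos"],s["tcp_rot"],s["contact_force"],s["wrist_torque"])
f=r.grab_frame("side");g=r.grab_frame("top");w=r.grab_frame("wrist")
a=cv2.resize(f[160:250,280:360],None,fx=5,fy=5,interpolation=cv2.INTER_CUBIC)
b=cv2.resize(g[150:240,240:320],None,fx=5,fy=5,interpolation=cv2.INTER_CUBIC)
cv2.imwrite("pics/st8.png",np.hstack([a,b]));cv2.imwrite("pics/w8.png",w)
E
```

```text
24.25 [0.37 0.51 2.25 3.56 0.33 1.33] [580.04 181.23  63.82] [-3.14  0.69 -2.98] [-9.71 -1.08  0.06] [-0.18  1.55  0.03]
```

View pics/st8.png

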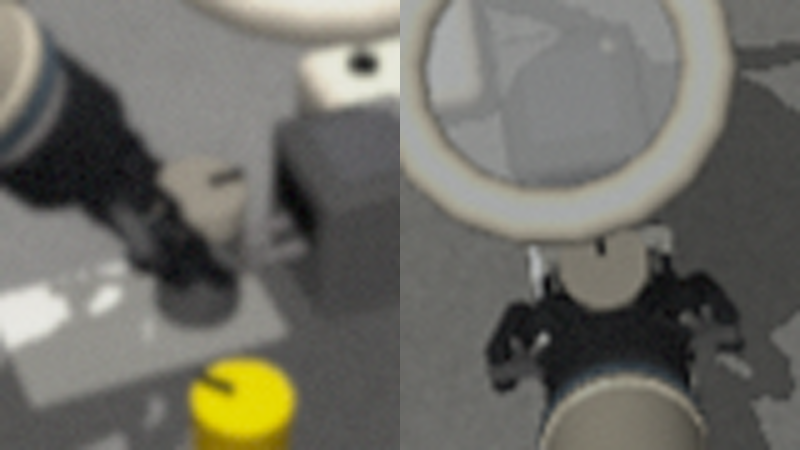

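The jar is at the bar beneath the lamp, rib pointing to the window. There is 9.7 N along x and none along z, so the bar is on its hard stop. I'll lower it slightly and release.

Emit:
carry_out:
  delta_pos:
    - [0.0008,0,0.0006]
    - [0.0008,0,0.0006]
    - [0.0008,0,0.0006]
  rot:
    - [0,0,0]
    - [0,0,0]
    - [0,0,0]

```text
clock: 24.78
eef_pos: [580.0, 181.2, 63.1]
tcp_rot: [-3.141, 0.693, -2.98]
contact_force: [-9.5, -0.7, 2.8]
opening: 0.565
grasp_force: 38.3
```

Emit:
carry_out:
  delta_pos:
    - [0,0,0]
    - [0,0,0]
    - [0,0,0]
    - [0,0,0]
    - [0,0,0]
  rot:
    - [0,0,0]
    - [0,0,0]
    - [0,0,0]
    - [0,0,0]
    - [0,0,0]
  claw: 0.0854

```text
clock: 25.4
eef_pos: [582.6, 181.7, 64.5]
tcp_rot: [-3.142, 0.698, -2.981]
contact_force: [0.4, 0.9, -0.3]
opening: 1.001
grasp_force: 0.0
```

```bash
python3 - <<'E'
from h import *
s=r.sense();print(s["clock"],s["eef_pos"],s["contact_force"],s["opening"])
q=lambda u,v:(240+(u-400)/5,150+v/5);print("lid held",at("top",q(603,268),93))
M=T();w=r.grab_frame("wrist");cv2.imwrite("pics/w9.png",w);d=r.cut_out("jar_mid","wrist")
print([(np.round(x["box"]).tolist(),round(x["p"],2)) for x in d][:2])
print([proj("wrist",np.array([x,y,z]),M) for x,y,z in((587,183.5,93),(587,183.5,8))])
E
```

```text
25.4 [582.62 181.72  64.47] [ 0.45  0.94 -0.29] 1.0006570647465467
lid held [582.85 181.09  93.  ]
[([67.0, 239.0, 115.0, 330.0], 0.89), ([261.0, 155.0, 380.0, 348.0], 0.83)]
[array([323.4 , 348.89]), array([322.88, 184.9 ])]
```

Emit:
carry_out:
  delta_pos:
    - [0,0,-0.008]
    - [0,0,-0.02]
    - [0,0,-0.045]
    - [0,0,-0.08]
    - [0,0,-0.12]
    - [0,0,-0.15]
    - [0,0,-0.15]
    - [0,0,-0.15]
  rot:
    - [0,0,0]
    - [0,0,0]
    - [0,0,0]
    - [0,0,0]
    - [0,0,0]
    - [0,0,0]
    - [0,0,0]
    - [0,0,0]

```text
clock: 26.5
eef_pos: [487.0, 166.4, 180.5]
tcp_rot: [3.14, 0.7, -2.981]
contact_force: [0.5, 0.2, 0.1]
opening: 1.002
grasp_force: 0.0
```

```bash
python3 - <<'E'
from h import *
s=r.sense();print(s["clock"],s["eef_pos"],s["tcp_rot"],s["contact_force"])
M=T();w=r.grab_frame("wrist");f=r.grab_frame("side")
print([(np.round(x["box"]).tolist(),round(x["p"],2)) for x in r.recognise("jar_mid","wrist")][:4])
c,s_=np.cos(.155),np.sin(.155)
for n,z in(("lid",93),("bottom",8)):
  print(n,proj("wrist",np.array([587,183.5,z]),M))
a=cv2.resize(f[150:240,280:360],None,fx=5,fy=5,interpolation=cv2.INTER_CUBIC)
b=cv2.resize(w[90:270,240:400],None,fx=2.5,fy=2.5,interpolation=cv2.INTER_CUBIC)
cv2.imwrite("pics/fin.png",np.hstack([a,b]))
E
```

```text
26.5 [486.95 166.36 180.45] [ 3.14  0.7  -2.98] [0.54 0.16 0.1 ]
[([136.0, 208.0, 179.0, 269.0], 0.93), ([128.0, 110.0, 208.0, 208.0], 0.76), ([292.0, 135.0, 347.0, 240.0], 0.74), ([170.0, 184.0, 221.0, 264.0], 0.55)]
lid [321.8 224.3]
bottom [321.61 151.35]
```

View pics/fin.png

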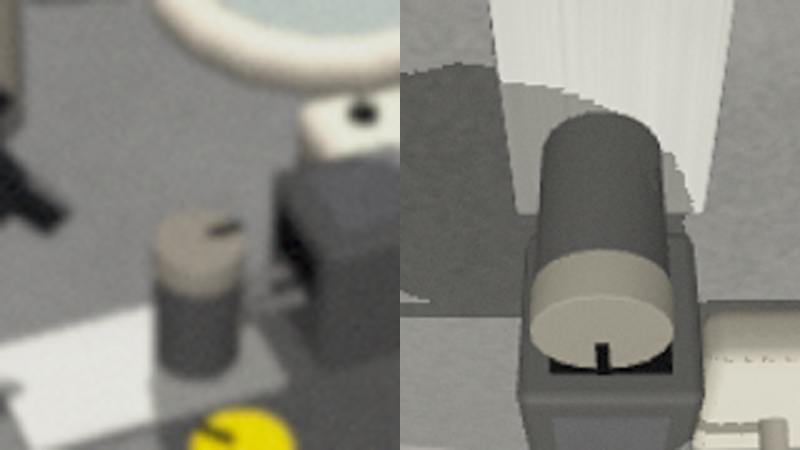

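The jar stands upright on the plate with its rib centred on the black window (601,360). It is about 3.5 mm off the middle line, inside the 9 mm limit. The gripper is clear and the stop bar was pressed home.

```bash
python3 -c "
from rig import r
print(r.sign_off())"
```

```text
the job is handed in; nothing more can be done
None
```

I've handed the job in: the jar stands upright on the reader's plate, label facing the window and about 3.5 mm off the middle line. The stop bar was pushed to its hard stop and the gripper let go and backed away. I saw no lamp contact and nothing else moved. No verdict came back.

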